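Swing the label printer over the carton and leave it standing there

TASK

Swing the heavy label printer on its free-running pivot arm round to the left (+y) until its head is centred over the white label on the carton, bring it to a standstill there, and take the hand away: watch it stay centred by itself, untouched, for at least 5 seconds before you finish. Push it calmly by its yellow side pads only: no hard shove, no fast swing, never into its end stops and never touching its grey top and front cover. Leave the other things on the bench alone.

Things in the scene. Friction and masses are not known exactly. Their poses are not given: they have to be found in the camera images.
- boom (a joint): angle (rad) of the printer arm about the post: 0 = arm along the post's -x, growing as the head swings to the robot's left (+y). End stops at -0.75 and 0.75; starts at -0.62 to -0.42. Keep it below 0.8 rad/s. Moment of inertia nominally 0.53 kg m2 (hidden -20 to +30 %), damping about 0.035 N m s/rad, dry friction about 0.002 N m: it coasts for seconds.
- post_axis (a point): point on the vertical pivot axis, 170 mm above the bench; the post (base 150 mm across) stands on the far side of the bench
- post: the fixed steel post that carries the printer arm; origin at the foot of the pivot axis, on the bench; its -x axis is the direction of arm angle 0
- head (a point): centre of the printer head, 330 mm from the pivot axis, 170 mm above the bench. The head is a white block 136 mm along the arm, 130 mm across, from 125 to 225 mm above the bench, too wide to grip; a red line on its top and a red strip down its front mark its middle. A grey beam 110 mm wide, top at 191 mm, joins it to the post.
- pad_right: yellow sprung pad on the head's right (-y) side, 130 mm along the arm, 128 to 208 mm above the bench. Its flat face stands 90 mm from the head's middle plane and yields up to 22 mm against a 120 N/m spring with almost no damping: pushing it left accelerates the arm. Origin under the head's centre at bench height when unpressed; -x points along the arm away from the post, +y in the swing direction.
- pad_left: the same pad on the left (+y) side, pushed to the right to brake the arm; mirror image of pad_right
- cover: grey no-touch cover: the head's top (up to 225 mm above the bench, 134 mm wide) and front face (406 mm from the pivot axis), and the dark strip on the beam; origin under the head's centre at bench height
- label (a point): middle of the white label (100 x 150 mm) on the brown carton, 92 mm above the bench, 330 mm from the pivot axis: the head can stand exactly over it. The carton (220 mm along the arm x 210 x 90 mm high) is fixed under the swing path; red tape along its middle line shows on its top and its end face towards the robot, in front of the head.
- tape_roll: orange tape roll lying flat, 100 mm across, 45 mm high, origin at the centre of its underside; leave it alone
- gift_box: gold box 90 x 90 x 70 mm, origin at the centre of its underside; leave it alone
- pen_cup: blue cup 76 mm across, 95 mm high, origin at the centre of its underside; leave it alone

How it is judged:
On the way:
1. the printer head stands over the label, untouched and still, for 5 s (horizontal distance between head and label below 0.03 m and velocity of joint boom between -0.04 and 0.04 rad/s and contact force between post and the arm below 0.1 N and contact force between post and the fingers below 0.1 N), for 5 s.
At the end, for the whole second after the job is handed in: The middle of the head is within 30 mm horizontally of the middle of the label and the arm turns slower than 0.04 rad/s, untouched; this must last 5 s before the program ends and through the second after it (horizontal distance between head and label below 0.03 m and velocity of joint boom between -0.04 and 0.04 rad/s).
It fails at once if the printer was swung too fast (over 0.8 rad/s) (velocity of joint boom above 0.8 rad/s or velocity of joint boom below -0.8 rad/s).
It fails at once if the arm ran into an end stop (value of joint boom above 0.735 rad or value of joint boom below -0.735 rad).
It fails at once if the printer was shoved or struck hard (over 20 N) (contact force between post and the fingers above 20 N or contact force between post and the arm above 20 N).
It fails at once if the cover was touched (contact force between cover and the fingers above 1 N or contact force between cover and the arm above 1 N).
It fails at once if another thing on the bench was moved (distance of any of tape_roll, gift_box, pen_cup from where it was at the start of the episode above 0.03 m).
It also fails if it takes over 48 s, if anything falls off the work surface, if the arm or the gripper's body presses on something with over 40 N, if the wrist force passes 120 N, or if a joint passes its speed limit or range.

ROBOT

A 7-joint arm with a two-finger parallel gripper is mounted at the origin on the work surface. World frame = base frame: x ahead of the robot, y to its left, z up, the work surface at z = 0. Lengths are in m, angles in rad, forces in N, time in s.
With the tool pointing down it reaches from about 0.425 to 0.925 m from the base axis. Payload 6.8 kg.
Tool frame: the origin (TCP) lies on the centre line of the jaws, within the pads' length; the fingertips stand 14 mm ahead of it and the grasp point (between the pads) lies 5 mm behind it; z points along the fingers, y is the line along which they close (so a half turn about z gives the same grasp; the last joint's range is limited). The gripper opens to 88 mm and grips with 3 to 60 N. Pads are 20 mm wide; open, the fingers measure 115 mm over their backs; the gripper's body (75 mm by 178 mm) begins 61 mm behind the grasp point.
Start: joints at [-1.216, 0.477, 0.022, 1.555, -0.011, 1.109, -0.083], TCP at [0.301, 0.604, 0.237] pointing down, gripper open.
Joint ranges: [-2.96, 2.96], [-0.34, 2.1], [-1.41, 1.46], [0.24, 2.44], [-1.37, 4.51], [0.17, 1.92], [-2.96, 2.96]. Speed limits (rad/s): [2.39, 2.39, 3.14, 3.14, 3.14, 3.14, 3.14].

INTERFACE

Orientations are given as a rotation vector (axis times angle).
In Python, from station import manip gives the robot as it stands. The module is installed in compiled form; this text tells all that it offers.
- The arm moves only by the tool send_rows, never from a script. Its argument "series" is a list of rows, each a list of 3 entries, a list of its own where there are three numbers: the opening, from 0 (shut) to 1 (fully open), then the shift along the world's x, y, z as a fraction of full scale, then the turn, a rotation vector about the world's x, y, z as a fraction of full scale. In form: [[grip, [x, y, z], [rx, ry, rz]], ...]. A call has 1 to 20 rows; each row shifts and turns the commanded pose from where the row before left it; what a row does not reach is not made up. Full scale, the value 1, is 100 mm for a shift and pi rad for a turn. A row lasts 1/12 s, in which the tool goes at most 41.7 mm and 7.16 degrees, less where a joint would pass 70% of its speed; a pose out of reach is approached as far as the arm can. A call with a number of a shift or a turn outside -1 to 1 is refused whole. A call with a gripper value outside its range is refused whole. The fingers move at their own pace and stop on an object; "squeeze" is the grip in N (left out, the last holds). Time passes only in rows, so rows that do not move let the fingers close. It gives the time, the measured TCP pose, the force, the opening and the grip force at its end, in the units of the state.
- manip.sense(): the state, without advancing time (a new reading comes with each control period).
- manip.snapshot(name): name is "side" or "top"; returns a dict with "frame" (400x640x3 uint8, red, green, blue), "camera_matrix" (3x3 intrinsics, pixels), "extrinsics" (4x4, takes a point from camera to world coordinates). Camera axes: x right, y down, z forward; pixel columns grow to the right and rows downward; lengths in m; the calibration is good to about 2 mm. A picture is of the moment at which its call begins. There is no depth.
- manip.finish_job(): hands the job in; it is judged then, once.
The state is a dict: "time_s": time; "joint_positions": joint angles; "joint_vel": joint speeds; "tau": joint torques, N m; "tool_pos": TCP position; "tcp_rot": TCP orientation; "wrist_force": force on the tool from outside, world axes, zero at the start; "wrist_torque": the same for the moment, N m; "width": finger opening in m; "finger_force": force on a finger pad.
Only numpy, scipy, OpenCV 4.12 (cv2) and the standard library are available. Lean on these libraries where they do the work, as an engineer would, in place of code of your own. Each camera call takes 0.05 s, during which the arm holds its last target. There are 200 camera calls.

## Working session

There is one attempt and no reset: what is moved stays moved. The work goes in short steps, Python scripts to look and compute and a tool call to move; the robot and the scene stay as the last step left them, time stands still between calls to the robot, and variables do not carry over. Pictures are saved under pics/ and viewed, at most 10 in all, crops included, and the job is handed in when it is done.

Besides the shell and the picture viewer there is one more tool, called after "Emit:" by a JSON object that holds its "api" and its "payload", one argument or row to a line. send_rows: Moves the arm, as the interface text tells. Shift numbers are shares of 100 mm and turn numbers shares of pi rad, none past 1 either way. Its arguments: {"type":"object","properties":{"series":{"type":"array","items":{"type":"array"}},"squeeze":{"type":"number"}},"required":["series"]}

```bash
mkdir -p pics
cat > h.py <<'E'
from station import manip
import numpy as np, cv2
def snap(n,f=None):
    s=manip.snapshot(n)
    if f: cv2.imwrite('pics/'+f,s['frame'][:,:,::-1])
    return s
def ray(s,uv,z):
    K=s['camera_matrix'];T=s['extrinsics']
    d=T[:3,:3]@np.linalg.solve(K,[uv[0],uv[1],1.]);o=T[:3,3]
    return o+d*(z-o[2])/d[2]
def proj(s,p):
    T=np.linalg.inv(s['extrinsics']);q=s['camera_matrix']@(T[:3,:3]@np.array(p)+T[:3,3]);return q[:2]/q[2]
E
python3 - <<'E'
from h import *
for n in('top','side'):
    s=snap(n,n+'0.png');print(n,s['camera_matrix'].tolist(),s['extrinsics'].round(3).tolist())
st=manip.sense();print(st)
E
```

```text
top [[509.29330634698476, 0.0, 310.7936014202561], [0.0, 509.29330634698476, 206.11911706141996], [0.0, 0.0, 1.0]] [[-0.011, -0.984, 0.179, 0.358], [-1.0, 0.009, -0.016, -0.037], [0.014, -0.179, -0.984, 1.464], [0.0, 0.0, 0.0, 1.0]]
side [[470.8016088398947, 0.0, 318.028613741131], [0.0, 470.8016088398947, 197.92300236054447], [0.0, 0.0, 1.0]] [[-0.806, 0.557, -0.203, 0.843], [0.593, 0.761, -0.265, 0.271], [0.007, -0.334, -0.942, 1.296], [0.0, 0.0, 0.0, 1.0]]
{'time_s': 0.1, 'joint_positions': array([-1.21609985,  0.47770294,  0.02237662,  1.55632772, -0.01149424,
        1.1092769 , -0.08307147]), 'joint_vel': array([ 9.15278437e-05, -1.04526695e-03, -4.13224304e-04, -2.23536853e-03,
       -3.56798497e-04, -1.41741112e-03,  1.50831988e-04]), 'tau': array([ 4.76902569e-03, -5.84087241e+01,  1.54017895e+00, -2.73309481e+01,
       -5.41915675e-02,  1.31270985e-02,  4.74562648e-05]), 'tool_pos': array([0.30115821, 0.60353015, 0.2357998 ]), 'tcp_rot': array([-7.20403166e-01, -3.05764044e+00,  2.46493436e-03]), 'wrist_force': array([1.2644357 , 0.64696523, 0.77823333]), 'wrist_torque': array([0.01251117, 0.02664177, 0.03006522]), 'finger_force': 0.0, 'width': 0.0877194341108016}
```

View pics/top0.png

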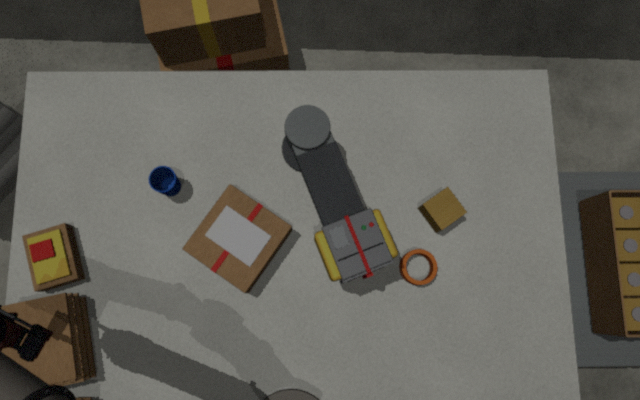

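View pics/side0.png

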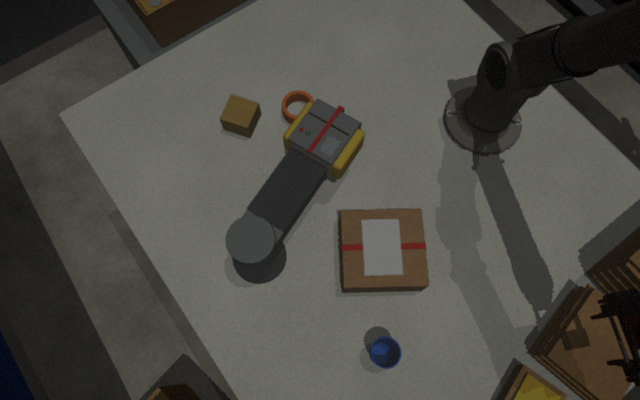

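The top view shows the post cap at about (307,127), the head's red line from (348,217) to (369,275), and the label at about (238,236). The tape roll is at (419,267), the gift box at (443,209), the cup at (165,181), and the gripper at bottom left. The side view shows the post cap at (250,240), the label at (382,247), and the red line from (342,108) to (307,152).

```bash
cat >> h.py <<'E'
def tri(sa,a,sb,b):
    A=[];B=[]
    P=[s['camera_matrix']@np.linalg.inv(s['extrinsics'])[:3] for s in (sa,sb)]
    X=cv2.triangulatePoints(P[0],P[1],np.array(a,float).reshape(2,1),np.array(b,float).reshape(2,1));return (X[:3]/X[3]).ravel()
def blob(m,roi):
    x0,y0,x1,y1=roi;k=np.zeros_like(m,np.uint8);k[y0:y1,x0:x1]=m[y0:y1,x0:x1]
    n,l,st,c=cv2.connectedComponentsWithStats(k);i=1+np.argmax(st[1:,4]);p=np.argwhere(l==i)[:,::-1].astype(np.float32)
    return c[i],st[i],cv2.minAreaRect(p)
E
python3 - <<'E'
from h import *
t=snap('top');s=snap('side')
def masks(f):
    h=cv2.cvtColor(f,cv2.COLOR_RGB2HSV).astype(int);H,S,V=h[...,0],h[...,1],h[...,2]
    return dict(red=((H<6)|(H>174))&(S>150)&(V>80),white=(S<40)&(V>130),yel=(H>20)&(H<33)&(S>150)&(V>70))
mt=masks(t['frame']);ms=masks(s['frame'])
lt=blob(mt['white'],(200,200,275,270));ls=blob(ms['white'],(358,215,407,280))
print('label',lt,ls,tri(t,lt[0],s,ls[0]),ray(t,lt[0],.092),ray(s,ls[0],.092))
ht=blob(mt['red'],(335,205,385,285));hs=blob(ms['red'],(300,100,350,160))
print('head',ht,hs,tri(t,ht[0],s,hs[0]),ray(t,ht[0],.225),ray(s,hs[0],.225))
for n,r in(('L',(310,225,345,285)),('R',(374,200,402,265))):
    b=blob(mt['yel'],r);print('pad',n,b,ray(t,b[0],.208))
print('post',tri(t,(307.5,127),s,(250,240)))
for z in(.15,.19,.21,.23,.25): print(z,ray(t,(307.5,127),z),ray(s,(250,240),z))
for n,p,z in(('roll',(419,267),.045),('box',(445,207),.07),('cup',(164,179),.095)):print(n,ray(t,p,z))
print('carton tape ends',ray(t,(216,268),.09),ray(t,(258,208),.09))
for n,sn in (('t',t),('s',s)):
    cv2.imwrite(f'pics/z{n}.png',cv2.resize(sn['frame'][90:300,170:470] if n=='t' else sn['frame'][80:300,200:450],None,fx=2.6,fy=2.6,interpolation=2)[:,:,::-1])
E
```

```text
Traceback (most recent call last):
  File "h.py", line 19, in blob
    n,l,st,c=cv2.connectedComponentsWithStats(k);i=1+np.argmax(st[1:,4]);p=np.argwhere(l==i)[:,::-1].astype(np.float32)
                                                     ~~~~~~~~~^^^^^^^^^^
ValueError: attempt to get argmax of an empty sequence
```

```bash
cat > m.py <<'E'
from h import *
t=snap('top');s=snap('side')
def masks(f):
    h=cv2.cvtColor(f,cv2.COLOR_RGB2HSV).astype(int);H,S,V=h[...,0],h[...,1],h[...,2]
    return dict(red=((H<6)|(H>174))&(S>150)&(V>80),white=(S<60)&(V>100),yel=(H>20)&(H<33)&(S>150)&(V>70))
for q,p in((t,(238,236)),(s,(382,247)),(t,(360,250)),(t,(328,255)),(s,(325,130))): print(q['frame'][p[1],p[0]],end=' ')
mt=masks(t['frame']);ms=masks(s['frame'])
lt=blob(mt['white'],(200,200,275,270));ls=blob(ms['white'],(358,215,407,280))
print('label',lt,ls,tri(t,lt[0],s,ls[0]),ray(t,lt[0],.092),ray(s,ls[0],.092))
ht=blob(mt['red'],(335,205,385,285));hs=blob(ms['red'],(300,100,350,160))
print('head',ht,hs,tri(t,ht[0],s,hs[0]),ray(t,ht[0],.225),ray(s,hs[0],.225))
for n,r in(('L',(310,225,345,285)),('R',(374,200,402,265))):
    b=blob(mt['yel'],r);print('pad',n,b,ray(t,b[0],.208))
print('post',tri(t,(307.5,127),s,(250,240)))
for z in(.15,.19,.21,.23,.25): print(z,ray(t,(307.5,127),z),ray(s,(250,240),z))
for n,p,z in(('roll',(419,267),.045),('box',(445,207),.07),('cup',(164,179),.095)):print(n,ray(t,p,z))
print('carton tape ends',ray(t,(216,268),.09),ray(t,(258,208),.09))
cv2.imwrite('pics/zt.png',cv2.resize(t['frame'][90:300,170:470],None,fx=2.6,fy=2.6,interpolation=2)[:,:,::-1])
E
python3 m.py
```

```text
[135 136 136] [114 114 112] [119  33  29] [133 126  53] [89 29 25] label (array([237.7585389 , 235.49098672]), array([ 205,  205,   66,   62, 2108], dtype=int32), ((237.697998046875, 235.28858947753906), (55.70777130126953, 38.17620849609375), 34.99201965332031)) (array([381.71361281, 246.8940179 ]), array([ 361,  219,   42,   57, 2123], dtype=int32), ((381.720703125, 246.75172424316406), (56.78419494628906, 38.58036804199219), 86.633544921875)) [0.52848436 0.13940467 0.08933164] [0.52830791 0.13880704 0.092     ] [0.52899081 0.13998795 0.092     ]
head (array([358.60425532, 247.26382979]), array([344, 216,  29,  61, 235], dtype=int32), ((357.1788330078125, 245.92471313476562), (64.61148834228516, 6.305926322937012), 67.16634368896484)) (array([324.82967033, 128.41208791]), array([308, 106,  36,  46, 182], dtype=int32), ((324.4602355957031, 128.71385192871094), (4.591405868530273, 55.40814208984375), 37.092838287353516)) [ 0.48185695 -0.17523679  0.21373508] [ 0.48001627 -0.17298421  0.225     ] [ 0.48636728 -0.17183193  0.225     ]
pad L (array([326.54780362, 256.15503876]), array([
[... 368 characters left out ...]
6)) [ 0.51646827 -0.24294196  0.208     ]
post [ 0.80055495 -0.05163037  0.18781747]
0.15 [ 0.81385339 -0.05227129  0.15      ] [ 0.79894108 -0.06236601  0.15      ]
0.19 [ 0.79996175 -0.05181278  0.19      ] [ 0.80047086 -0.05073567  0.19      ]
0.21 [ 0.79301594 -0.05158353  0.21      ] [ 0.80123575 -0.0449205   0.21      ]
0.23 [ 0.78607012 -0.05135428  0.23      ] [ 0.80200064 -0.03910533  0.23      ]
0.25 [ 0.7791243  -0.05112502  0.25      ] [ 0.80276553 -0.03329017  0.25      ]
roll [ 0.44118367 -0.35930756  0.045     ]
box [ 0.60552242 -0.43471439  0.07      ]
cup [0.6860382  0.34290373 0.095     ]
carton tape ends [0.44159553 0.19592264 0.09      ] [0.6037096  0.08486478 0.09      ]
```

View pics/zt.png

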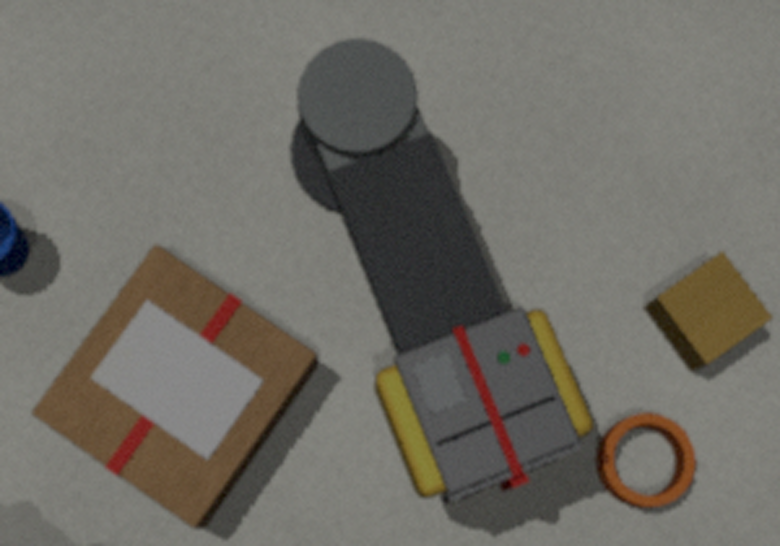

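The crop confirms the layout: red line from (459,330) to (520,478) in the crop, label centred at about (176,378), tape roll to the right of the right pad. Measured heights and radii match the text. Next I'll write an angle estimator and plan the moves.

```bash
cat >> h.py <<'E'
P=np.array([.801,-.049]);LAB=np.array([.5287,.1395])
PHL=np.arctan2(LAB[1]-P[1],P[0]-LAB[0])
u=lambda f:np.array([-np.cos(f),np.sin(f)]); e=lambda f:np.array([np.sin(f),np.cos(f)])
def phi(n,f=None):
    s=snap(n,f);h=cv2.cvtColor(s['frame'],cv2.COLOR_RGB2HSV).astype(int)
    m=((h[...,0]<6)|(h[...,0]>174))&(h[...,1]>140)&(h[...,2]>60)
    q=np.argwhere(m)[:,::-1]
    w=np.array([ray(s,p,.225)[:2] for p in q]);d=w-P;r=np.hypot(*d.T);a=np.arctan2(d[:,1],-d[:,0])
    k=(r>.268)&(r<.39)&(abs(a)<1);a=a[k]
    if len(a)<15: return None,len(a)
    b=np.median(a);k=abs(a-b)<.06
    return a[k].mean(),k.sum()
def look(*ns):
    for n in ns or('top','side'):
        t=manip.sense()['time_s'];f,c=phi(n)
        print(n,round(t,3),c,None if f is None else (round(f,4),'to go',round(PHL-f,4)))
    s=manip.sense();T=s['tool_pos'];print('tcp',T.round(4),'t',round(s['time_s'],3),'F',s['wrist_force'].round(2),'q',s['joint_positions'].round(2))
    d=T[:2]-P;print('tool r',round(np.hypot(*d),4),'ang',round(np.arctan2(d[1],-d[0]),4),'rot',s['tcp_rot'].round(3))
def fin(f,side,r=.33,off=.10): return P+r*u(f)+side*off*e(f)
E
python3 - <<'E'
from h import *
look();print('PHL',PHL,np.hypot(*(LAB-P)))
for f,g in((-.367,.13),(-.367,.10),(-.24,.10),(-.24,.13)):print(f,fin(f,-1,.325,g).round(4))
for f in(.4,.5,.6,.7):print('L',f,fin(f,1,.325).round(4))
E
```

```text
top 0.3 181 (np.float64(-0.3694), 'to go', np.float64(0.9749))
side 0.35 153 (np.float64(-0.3724), 'to go', np.float64(0.9779))
tcp [0.3013 0.6039 0.2365] t 0.4 F [-0.36  0.09 -0.88] q [-1.22  0.48  0.02  1.56 -0.01  1.11 -0.08]
tool r 0.8222 ang 0.9176 rot [-0.721 -3.058  0.   ]
PHL 0.6055064694257813 0.3311790150356753
-0.367 [ 0.5443 -0.287 ]
-0.367 [ 0.5335 -0.259 ]
-0.24 [ 0.5091 -0.2234]
-0.24 [ 0.5162 -0.2525]
L 0.4 [0.5406 0.1697]
L 0.5 [0.5637 0.1946]
L 0.6 [0.5892 0.217 ]
L 0.7 [0.6168 0.2369]
```

Emit:
{"api": "send_rows", "payload": {
  "series": [
    [0,[0.1,-0.15,0.05],[0,0,-0.008]],
    [0,[0.17,-0.26,0.055],[0,0,-0.008]],
    [0,[0.17,-0.26,0.055],[0,0,-0.008]],
    [0,[0.17,-0.26,0.055],[0,0,-0.008]],
    [0,[0.17,-0.26,0.055],[0,0,-0.008]],
    [0,[0.17,-0.26,0.055],[0,0,-0.008]],
    [0,[0.17,-0.26,0.055],[0,0,-0.008]],
    [0,[0.17,-0.26,0.055],[0,0,-0.008]],
    [0,[0.17,-0.26,0.055],[0,0,-0.008]],
    [0,[0.17,-0.26,0.055],[0,0,-0.008]],
    [0,[0.17,-0.26,0.055],[0,0,-0.008]],
    [0,[0.17,-0.26,0.055],[0,0,-0.008]],
    [0,[0.05,-0.28,0],[0,0,-0.008]],
    [0,[0.03,-0.29,0],[0,0,-0.008]],
    [0,[0.03,-0.29,0],[0,0,-0.008]],
    [0,[0.03,-0.29,0],[0,0,-0.008]]
  ],
  "squeeze": 10
}}

```text
time_s: 1.73
tool_pos: [0.5124, 0.1851, 0.3026]
tcp_rot: [1.322, 2.85, 0.001]
wrist_force: [0.2, 0.1, -1.0]
width: 0.0002
finger_force: 0.0
```

Emit:
{"api": "send_rows", "payload": {
  "series": [
    [0,[0.02,-0.29,0],[0,0,-0.0063]],
    [0,[0.02,-0.29,0],[0,0,-0.0063]],
    [0,[0.02,-0.29,0],[0,0,-0.0063]],
    [0,[0.02,-0.29,0],[0,0,-0.0063]],
    [0,[0.02,-0.29,0],[0,0,-0.0063]],
    [0,[0.02,-0.29,0],[0,0,-0.0063]],
    [0,[0.02,-0.29,0],[0,0,-0.0063]],
    [0,[0.02,-0.29,0],[0,0,-0.0063]],
    [0,[0.02,-0.29,0],[0,0,-0.0063]],
    [0,[0.02,-0.29,0],[0,0,-0.0063]],
    [0,[0.02,-0.29,0],[0,0,-0.0063]],
    [0,[0.02,-0.29,0],[0,0,-0.0063]],
    [0,[0.02,-0.29,0],[0,0,-0.0063]],
    [0,[0.02,-0.29,0],[0,0,-0.0063]],
    [0,[0.02,-0.29,0],[0,0,-0.0063]],
    [0,[0.02,-0.29,0],[0,0,-0.0063]],
    [0,[0.02,-0.2,0],[0,0,-0.0063]]
  ]
}}

```text
time_s: 3.15
tool_pos: [0.5446, -0.3, 0.3028]
tcp_rot: [1.782, 2.586, -0.001]
wrist_force: [-0.4, -0.3, 0.5]
width: 0.0003
finger_force: 0.0
```

```bash
python3 -c "
from h import *
look();snap('side','s1.png')"
```

```text
top 3.15 186 (np.float64(-0.3692), 'to go', np.float64(0.9747))
side 3.2 151 (np.float64(-0.3725), 'to go', np.float64(0.978))
tcp [ 0.5442 -0.3011  0.3026] t 3.25 F [-0.19 -0.2  -0.54] q [-0.04  0.37  0.59  1.64 -0.22  1.19  0.97]
tool r 0.3599 ang -0.7761 rot [ 1.786  2.583 -0.003]
```

View pics/s1.png

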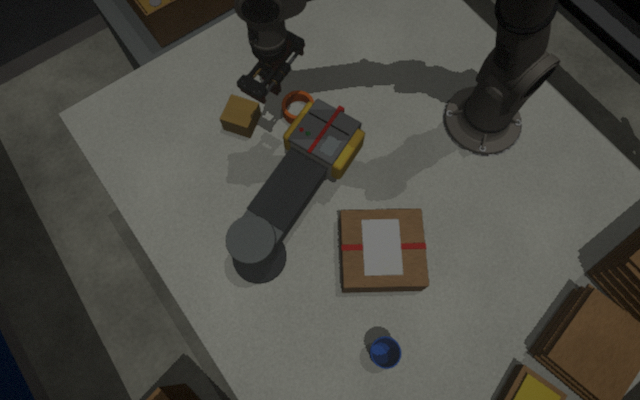

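The side view shows the closed gripper at about (268,80), clear to the right of the head, with the head and other objects unmoved. Next: compute the descent and push rows.

```bash
cat >> h.py <<'E'
def rows(pts,angs,cur,cura,q=.005):
    """pts xy targets per row, angs = finger phi per row; prints rounded deltas in move units"""
    c=np.array(cur,float);a=cura;out=[]
    for p,f in zip(pts,angs):
        d=np.round((p-c)*10/q)*q;c=c+d/10;z=round(-(f-a)/np.pi,3);a-=z*np.pi
        out.append([0,[round(float(d[0]),3),round(float(d[1]),3),0],[0,0,z]])
    print(out,'end',c,a)
E
python3 - <<'E'
from h import *
f0=-.370;c=[.5442,-.3011]
rows([fin(f0,-1,.33,o) for o in(.133,.124,.116,.110,.106)],[f0]*5,c,f0)
c=fin(f0,-1,.33,.106)
n=16;t=np.arange(1,n+1)/12;f=f0+.5*.16*t**2
rows([fin(a,-1,.33,.106-min(.006,i*.003+.003)) for i,a in enumerate(f)],f,c,f0)
E
```

```text
[[0, [-0.03, 0.09, 0], [0, 0, -0.0]], [0, [-0.03, 0.08, 0], [0, 0, -0.0]], [0, [-0.03, 0.075, 0], [0, 0, -0.0]], [0, [-0.02, 0.055, 0], [0, 0, -0.0]], [0, [-0.015, 0.04, 0], [0, 0, -0.0]]] end [ 0.5317 -0.2671] -0.37
[[0, [-0.01, 0.03, 0], [0, 0, np.float64(-0.0)]], [0, [-0.015, 0.03, 0], [0, 0, np.float64(-0.001)]], [0, [-0.005, 0.01, 0], [0, 0, np.float64(-0.001)]], [0, [-0.01, 0.01, 0], [0, 0, np.float64(-0.001)]], [0, [-0.01, 0.015, 0], [0, 0, np.float64(-0.001)]], [0, [-0.015, 0.015, 0], [0, 0, np.float64(-0.002)]], [0, [-0.015, 0.02, 0], [0, 0, np.float64(-0.003)]], [0, [-0.015, 0.025, 0], [0, 0, np.float64(-0.002)]], [0, [-0.02, 0.025, 0], [0, 0, np.float64(-0.003)]], [0, [-0.02, 0.03, 0], [0, 0, np.float64(-0.004)]], [0, [-0.025, 0.035, 0], [0, 0, np.float64(-0.003)]], [0, [-0.025, 0.035, 0], [0, 0, np.float64(-0.004)]], [0, [-0.025, 0.04, 0], [0, 0, np.float64(-0.005)]], [0, [-0.025, 0.045, 0], [0, 0, np.float64(-0.005)]], [0, [-0.03, 0.045, 0], [0, 0, np.float64(-0.005)]], [0, [-0.03, 0.05, 0], [0, 0, np.float64(-0.005)]]] end [ 0.50216321 -0.22115979] -0.2286283305884591
```

Emit:
{"api": "send_rows", "payload": {
  "series": [
    [0,[0,0,-0.24],[0,0,0]],
    [0,[0,0,-0.24],[0,0,0]],
    [0,[0,0,-0.24],[0,0,0]],
    [0,[0,0,-0.24],[0,0,0]],
    [0,[0,0,-0.23],[0,0,0]],
    [0,[-0.03,0.09,0],[0,0,0]],
    [0,[-0.03,0.08,0],[0,0,0]],
    [0,[-0.03,0.075,0],[0,0,0]],
    [0,[-0.02,0.055,0],[0,0,0]],
    [0,[-0.015,0.04,0],[0,0,0]],
    [0,[0,0,0],[0,0,0]]
  ]
}}

```text
time_s: 4.22
tool_pos: [0.5343, -0.2607, 0.1844]
tcp_rot: [1.773, 2.592, 0.002]
wrist_force: [0.0, -1.1, 0.7]
width: 0.0005
finger_force: 0.0
```

```bash
python3 -c "
from h import *
look('top');s=snap('top');t=s['frame'][170:310,300:480];cv2.imwrite('pics/t2.png',cv2.resize(t,None,fx=4,fy=4)[:,:,::-1])"
```

```text
top 4.217 142 (np.float64(-0.3685), 'to go', np.float64(0.974))
tcp [ 0.5343 -0.2615  0.1842] t 4.267 F [-0.82 -1.09  0.71] q [-0.06  0.44  0.54  1.83 -0.28  0.94  0.98]
tool r 0.341 ang -0.6727 rot [1.774e+00 2.591e+00 2.000e-03]
```

View pics/t2.png

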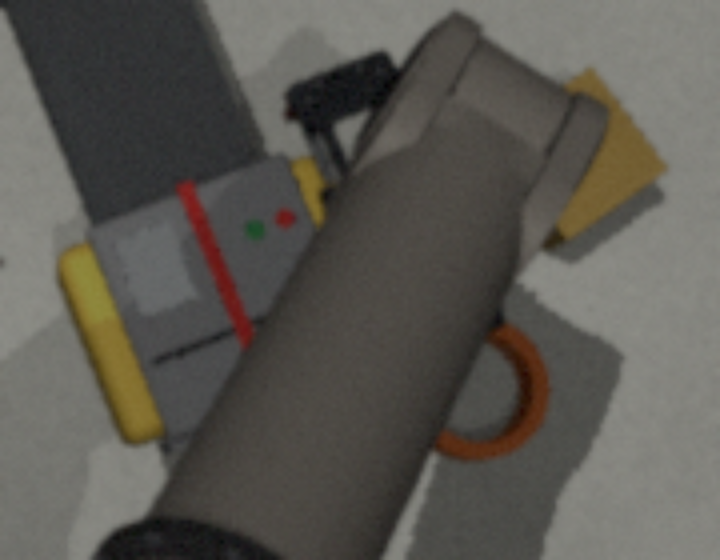

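The top crop shows the fingers just behind the right yellow pad at about (325,180) in the crop, the red line straight and nothing else touched. Starting the push.

Emit:
{"api": "send_rows", "payload": {
  "series": [
    [0,[-0.01,0.03,0],[0,0,0]],
    [0,[-0.005,0.01,0],[0,0,-0.001]],
    [0,[-0.005,0.01,0],[0,0,-0.001]],
    [0,[-0.01,0.01,0],[0,0,-0.001]],
    [0,[-0.01,0.015,0],[0,0,-0.001]],
    [0,[-0.015,0.015,0],[0,0,-0.002]],
    [0,[-0.015,0.02,0],[0,0,-0.003]],
    [0,[-0.015,0.025,0],[0,0,-0.002]],
    [0,[-0.02,0.025,0],[0,0,-0.003]],
    [0,[-0.02,0.03,0],[0,0,-0.004]],
    [0,[-0.025,0.035,0],[0,0,-0.003]],
    [0,[-0.025,0.035,0],[0,0,-0.004]],
    [0,[-0.025,0.04,0],[0,0,-0.005]],
    [0,[-0.025,0.045,0],[0,0,-0.005]],
    [0,[-0.03,0.045,0],[0,0,-0.005]],
    [0,[-0.03,0.05,0],[0,0,-0.005]],
    [0,[-0.02,0.025,0],[0,0,0]],
    [0,[0.0,0.0,0],[0,0,0]]
  ]
}}

```text
time_s: 5.82
tool_pos: [0.5029, -0.2146, 0.1831]
tcp_rot: [-1.953, -2.46, -0.0]
wrist_force: [-0.2, -0.4, -0.6]
width: 0.0009
finger_force: 0.0
```

```bash
python3 -c "
from h import *
look('top','side','top','side')"
```

```text
top 5.817 179 (np.float64(-0.1852), 'to go', np.float64(0.7907))
side 5.867 156 (np.float64(-0.1773), 'to go', np.float64(0.7828))
top 5.917 181 (np.float64(-0.1639), 'to go', np.float64(0.7694))
side 5.967 160 (np.float64(-0.1565), 'to go', np.float64(0.762))
tcp [ 0.5035 -0.2157  0.1832] t 6.017 F [ 0.28 -0.34  0.55] q [-0.18  0.37  0.59  1.95 -0.26  0.9   0.77]
tool r 0.341 ang -0.5107 rot [1.954 2.459 0.   ]
```

Emit:
{"api": "send_rows", "payload": {
  "series": [
    [0,[0,0,0.23],[0,0,0]],
    [0,[0,0,0.23],[0,0,0]],
    [0,[0,0,0.23],[0,0,0]],
    [0,[0,0,0.23],[0,0,0]],
    [0,[0.04,0.25,0],[0,0,-0.018]],
    [0,[0.04,0.3,0],[0,0,-0.018]],
    [0,[0.04,0.3,0],[0,0,-0.018]],
    [0,[0.04,0.3,0],[0,0,-0.018]],
    [0,[0.04,0.3,0],[0,0,-0.018]],
    [0,[0.04,0.3,0],[0,0,-0.018]],
    [0,[0.04,0.3,0],[0,0,-0.018]],
    [0,[0.04,0.3,0],[0,0,-0.018]],
    [0,[0.04,0.3,0],[0,0,-0.018]],
    [0,[0.04,0.3,0],[0,0,-0.018]],
    [0,[0.04,0.3,0],[0,0,-0.018]],
    [0,[0.04,0.3,0],[0,0,-0.018]],
    [0,[0.04,0.3,0],[0,0,-0.018]],
    [0,[0.04,0.28,0],[0,0,-0.018]],
    [0,[0,0,-0.2],[0,0,0]],
    [0,[0,0,-0.2],[0,0,0]]
  ]
}}

```text
time_s: 7.68
tool_pos: [0.5602, 0.2003, 0.2352]
tcp_rot: [2.749, 1.521, 0.004]
wrist_force: [0.3, -1.6, -0.2]
width: 0.0005
finger_force: 0.0
```

```bash
python3 -c "
from h import *
look('top','side','top','side')"
```

```text
top 7.683 182 (np.float64(0.1781), 'to go', np.float64(0.4274))
side 7.733 163 (np.float64(0.1836), 'to go', np.float64(0.4219))
top 7.783 179 (np.float64(0.1961), 'to go', np.float64(0.4094))
side 7.833 147 (np.float64(0.2009), 'to go', np.float64(0.4047))
tcp [0.5595 0.1969 0.2354] t 7.883 F [-0.1  -0.1   0.47] q [-0.87  0.38  0.56  1.79 -0.23  1.04 -0.79]
tool r 0.3447 ang 0.7945 rot [ 2.752e+00  1.514e+00 -1.000e-03]
```

Emit:
{"api": "send_rows", "payload": {
  "series": [
    [0,[0,0,-0.26],[0,0,0]],
    [0,[0,0,-0.26],[0,0,0]],
    [0,[0,0,0],[0,0,0]],
    [0,[0,0,0],[0,0,0]],
    [0,[0,0,0],[0,0,0]],
    [0,[0,0,0],[0,0,0]],
    [0,[0,0,0],[0,0,0]]
  ]
}}

```text
time_s: 8.47
tool_pos: [0.5604, 0.1977, 0.1849]
tcp_rot: [-2.752, -1.516, -0.005]
wrist_force: [1.1, -0.6, -0.1]
width: 0.0004
finger_force: 0.0
```

```bash
python3 -c "
from h import *
look('top','side','top','side')"
```

```text
top 8.467 180 (np.float64(0.3126), 'to go', np.float64(0.2929))
side 8.517 75 (np.float64(0.3152), 'to go', np.float64(0.2903))
top 8.567 179 (np.float64(0.3288), 'to go', np.float64(0.2767))
side 8.617 66 (np.float64(0.3323), 'to go', np.float64(0.2732))
tcp [0.5596 0.1977 0.1837] t 8.667 F [-0.73 -0.01  0.7 ] q [-0.85  0.44  0.53  1.84 -0.27  0.94 -0.76]
tool r 0.3451 ang 0.7962 rot [-2.751e+00 -1.516e+00 -1.000e-03]
```

```bash
python3 -c "
from h import *
f=.5+.00583*np.arange(1,27)
rows([fin(a,1,.33,.10) for a in f],f,fin(.5,1,.33,.10),.5)" | sed 's/np.float64//g'
```

```text
[[0, [0.015, 0.015, 0], [0, 0, (-0.002)]], [0, [0.015, 0.015, 0], [0, 0, (-0.002)]], [0, [0.015, 0.01, 0], [0, 0, (-0.002)]], [0, [0.015, 0.015, 0], [0, 0, (-0.001)]], [0, [0.015, 0.015, 0], [0, 0, (-0.002)]], [0, [0.015, 0.015, 0], [0, 0, (-0.002)]], [0, [0.01, 0.01, 0], [0, 0, (-0.002)]], [0, [0.015, 0.015, 0], [0, 0, (-0.002)]], [0, [0.015, 0.015, 0], [0, 0, (-0.002)]], [0, [0.015, 0.01, 0], [0, 0, (-0.002)]], [0, [0.02, 0.015, 0], [0, 0, (-0.001)]], [0, [0.015, 0.015, 0], [0, 0, (-0.002)]], [0, [0.015, 0.01, 0], [0, 0, (-0.002)]], [0, [0.015, 0.015, 0], [0, 0, (-0.002)]], [0, [0.015, 0.01, 0], [0, 0, (-0.002)]], [0, [0.015, 0.015, 0], [0, 0, (-0.002)]], [0, [0.015, 0.01, 0], [0, 0, (-0.002)]], [0, [0.015, 0.015, 0], [0, 0, (-0.001)]], [0, [0.015, 0.01, 0], [0, 0, (-0.002)]], [0, [0.02, 0.015, 0], [0, 0, (-0.002)]], [0, [0.015, 0.01, 0], [0, 0, (-0.002)]], [0, [0.015, 0.015, 0], [0, 0, (-0.002)]], [0, [0.015, 0.01, 0], [0, 0, (-0.002)]], [0, [0.015, 0.015, 0], [0, 0, (-0.002)]], [0, [0.02, 0.01, 0], [0, 0, (-0.001)]], [0, [0.015, 0.01, 0], [0, 0, (-0.002)]]] end [0.59934031 0.23046868] 0.6507964473723113
```

Emit:
{"api": "send_rows", "payload": {
  "series": [
    [0,[0,0,0],[0,0,0]],
    [0,[0,0,0],[0,0,0]],
    [0,[0,0,0],[0,0,0]],
    [0,[0,0,0],[0,0,0]],
    [0,[0,0,0],[0,0,0]],
    [0,[0,0,0],[0,0,0]],
    [0,[0,0,0],[0,0,0]],
    [0,[0.015,0.014,0],[0,0,-0.001]],
    [0,[0.015,0.014,0],[0,0,-0.001]],
    [0,[0.015,0.014,0],[0,0,-0.001]],
    [0,[0.015,0.014,0],[0,0,-0.001]],
    [0,[0.015,0.014,0],[0,0,-0.001]],
    [0,[0.015,0.014,0],[0,0,-0.001]],
    [0,[0.015,0.013,0],[0,0,-0.001]],
    [0,[0.015,0.013,0],[0,0,-0.001]],
    [0,[0.015,0.013,0],[0,0,-0.001]],
    [0,[0.015,0.013,0],[0,0,-0.001]],
    [0,[0.015,0.013,0],[0,0,-0.001]],
    [0,[0.015,0.013,0],[0,0,-0.001]],
    [0,[0.015,0.013,0],[0,0,-0.001]]
  ]
}}

```text
time_s: 10.33
tool_pos: [0.5791, 0.2152, 0.1832]
tcp_rot: [2.782, 1.459, 0.0]
wrist_force: [0.5, 1.1, 0.2]
width: 0.0005
finger_force: 0.2
```

Emit:
{"api": "send_rows", "payload": {
  "series": [
    [0,[0.015,0.013,0],[0,0,-0.001]],
    [0,[0.015,0.013,0],[0,0,-0.001]],
    [0,[0.015,0.013,0],[0,0,-0.001]],
    [0,[0.015,0.013,0],[0,0,-0.001]],
    [0,[0.015,0.013,0],[0,0,-0.001]],
    [0,[0.015,0.013,0],[0,0,-0.001]],
    [0,[0.016,0.012,0],[0,0,-0.001]],
    [0,[0.016,0.012,0],[0,0,-0.001]],
    [0,[0.016,0.012,0],[0,0,-0.001]]
  ]
}}

```text
time_s: 11.08
tool_pos: [0.5928, 0.2265, 0.1831]
tcp_rot: [2.803, 1.42, -0.0]
wrist_force: [-0.1, 0.5, 0.5]
width: 0.0005
finger_force: 0.0
```

```bash
python3 -c "
from h import *
look('top','side','top','side')"
```

```text
top 11.083 110 (np.float64(0.6053), 'to go', np.float64(0.0002))
side 11.133 13 (np.float64(0.6022), 'to go', np.float64(0.0033))
top 11.183 111 (np.float64(0.6073), 'to go', np.float64(-0.0018))
side 11.233 8 None
tcp [0.5927 0.2264 0.1831] t 11.283 F [-0.17  0.12 -0.19] q [-0.85  0.51  0.54  1.74 -0.3   0.98 -0.83]
tool r 0.3453 ang 0.9231 rot [ 2.802  1.42  -0.   ]
```

Emit:
{"api": "send_rows", "payload": {
  "series": [
    [0,[0.06,0.08,0],[0,0,0]],
    [0,[0.12,0.16,0],[0,0,0]],
    [0,[0.12,0.16,0],[0,0,0]]
  ]
}}

```text
time_s: 11.53
tool_pos: [0.6232, 0.267, 0.1835]
tcp_rot: [-2.803, -1.419, -0.001]
wrist_force: [0.6, 0.3, -0.3]
width: 0.0007
finger_force: 0.0
```

```bash
python3 -c "
from h import *
look('top','side','top','top')"
```

```text
top 11.533 159 (np.float64(0.6118), 'to go', np.float64(-0.0063))
side 11.583 98 (np.float64(0.6068), 'to go', np.float64(-0.0013))
top 11.633 167 (np.float64(0.6128), 'to go', np.float64(-0.0073))
top 11.683 155 (np.float64(0.6135), 'to go', np.float64(-0.0079))
tcp [0.6226 0.2668 0.1827] t 11.733 F [-0.82 -0.12  0.3 ] q [-0.85  0.58  0.52  1.63 -0.33  1.03 -0.86]
tool r 0.3627 ang 1.0566 rot [ 2.801e+00  1.421e+00 -1.000e-03]
```

Emit:
{"api": "send_rows", "payload": {
  "series": [
    [0,[0.05,0.08,0.2],[0,0,0]],
    [0,[0,0.05,0.25],[0,0,0]],
    [0,[0,0,0.25],[0,0,0]],
    [0,[0,0,0.2],[0,0,0]],
    [0,[0,0,0],[0,0,0]],
    [0,[0,0,0],[0,0,0]],
    [0,[0,0,0],[0,0,0]],
    [0,[0,0,0],[0,0,0]],
    [0,[0,0,0],[0,0,0]],
    [0,[0,0,0],[0,0,0]],
    [0,[0,0,0],[0,0,0]],
    [0,[0,0,0],[0,0,0]],
    [0,[0,0,0],[0,0,0]],
    [0,[0,0,0],[0,0,0]],
    [0,[0,0,0],[0,0,0]],
    [0,[0,0,0],[0,0,0]],
    [0,[0,0,0],[0,0,0]],
    [0,[0,0,0],[0,0,0]],
    [0,[0,0,0],[0,0,0]],
    [0,[0,0,0],[0,0,0]]
  ]
}}

```text
time_s: 13.4
tool_pos: [0.6277, 0.2794, 0.2732]
tcp_rot: [-2.802, -1.42, -0.0]
wrist_force: [0.3, -0.7, 0.5]
width: 0.0005
finger_force: 0.0
```

```bash
python3 -c "
from h import *
look('top','side')"
```

```text
top 13.4 144 (np.float64(0.6239), 'to go', np.float64(-0.0184))
side 13.45 73 (np.float64(0.6198), 'to go', np.float64(-0.0143))
tcp [0.6277 0.2794 0.2732] t 13.5 F [ 0.11  0.13 -0.28] q [-0.88  0.52  0.56  1.51 -0.28  1.2  -0.91]
tool r 0.3713 ang 1.0851 rot [2.802 1.42  0.   ]
```

Emit:
{"api": "send_rows", "payload": {
  "series": [
    [0,[0,0,0],[0,0,0]],
    [0,[0,0,0],[0,0,0]],
    [0,[0,0,0],[0,0,0]],
    [0,[0,0,0],[0,0,0]],
    [0,[0,0,0],[0,0,0]],
    [0,[0,0,0],[0,0,0]],
    [0,[0,0,0],[0,0,0]],
    [0,[0,0,0],[0,0,0]],
    [0,[0,0,0],[0,0,0]],
    [0,[0,0,0],[0,0,0]],
    [0,[0,0,0],[0,0,0]],
    [0,[0,0,0],[0,0,0]],
    [0,[0,0,0],[0,0,0]],
    [0,[0,0,0],[0,0,0]],
    [0,[0,0,0],[0,0,0]],
    [0,[0,0,0],[0,0,0]],
    [0,[0,0,0],[0,0,0]],
    [0,[0,0,0],[0,0,0]],
    [0,[0,0,0],[0,0,0]],
    [0,[0,0,0],[0,0,0]]
  ]
}}

```text
time_s: 15.17
tool_pos: [0.6276, 0.2794, 0.2732]
tcp_rot: [-2.802, -1.42, -0.0]
wrist_force: [-0.5, -0.5, -0.8]
width: 0.0004
finger_force: 0.0
```

```bash
python3 -c "
from h import *
look('top','side');snap('top','t5.png')"
```

```text
top 15.167 142 (np.float64(0.625), 'to go', np.float64(-0.0195))
side 15.217 78 (np.float64(0.6192), 'to go', np.float64(-0.0137))
tcp [0.6277 0.2794 0.2732] t 15.267 F [-0.79 -0.55  0.34] q [-0.88  0.52  0.56  1.51 -0.28  1.2  -0.91]
tool r 0.3713 ang 1.0851 rot [2.802 1.42  0.   ]
```

View pics/t5.png

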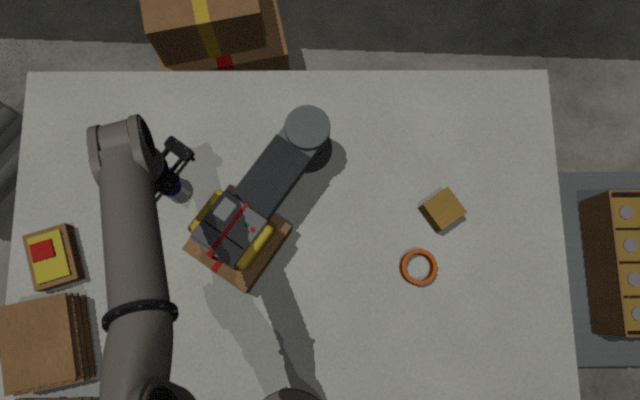

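The top view shows the head standing on the carton at about (233,230), its red line nearly in line with the tape at (216,268). The hand is clear at about (180,150) and the other objects are in place. It has stopped about 6 mm off centre, so I'll let the hold time pass and check again.

Emit:
{"api": "send_rows", "payload": {
  "series": [
    [0,[0,0,0],[0,0,0]],
    [0,[0,0,0],[0,0,0]],
    [0,[0,0,0],[0,0,0]],
    [0,[0,0,0],[0,0,0]],
    [0,[0,0,0],[0,0,0]],
    [0,[0,0,0],[0,0,0]],
    [0,[0,0,0],[0,0,0]],
    [0,[0,0,0],[0,0,0]],
    [0,[0,0,0],[0,0,0]],
    [0,[0,0,0],[0,0,0]],
    [0,[0,0,0],[0,0,0]],
    [0,[0,0,0],[0,0,0]],
    [0,[0,0,0],[0,0,0]],
    [0,[0,0,0],[0,0,0]],
    [0,[0,0,0],[0,0,0]],
    [0,[0,0,0],[0,0,0]],
    [0,[0,0,0],[0,0,0]],
    [0,[0,0,0],[0,0,0]],
    [0,[0,0,0],[0,0,0]],
    [0,[0,0,0],[0,0,0]]
  ]
}}

```text
time_s: 16.98
tool_pos: [0.6276, 0.2795, 0.2731]
tcp_rot: [2.802, 1.42, -0.0]
wrist_force: [-0.5, -0.1, 0.0]
width: 0.0006
finger_force: 0.0
```

Emit:
{"api": "send_rows", "payload": {
  "series": [
    [0,[0,0,0],[0,0,0]],
    [0,[0,0,0],[0,0,0]],
    [0,[0,0,0],[0,0,0]],
    [0,[0,0,0],[0,0,0]],
    [0,[0,0,0],[0,0,0]],
    [0,[0,0,0],[0,0,0]],
    [0,[0,0,0],[0,0,0]],
    [0,[0,0,0],[0,0,0]],
    [0,[0,0,0],[0,0,0]],
    [0,[0,0,0],[0,0,0]],
    [0,[0,0,0],[0,0,0]],
    [0,[0,0,0],[0,0,0]],
    [0,[0,0,0],[0,0,0]],
    [0,[0,0,0],[0,0,0]],
    [0,[0,0,0],[0,0,0]],
    [0,[0,0,0],[0,0,0]],
    [0,[0,0,0],[0,0,0]],
    [0,[0,0,0],[0,0,0]],
    [0,[0,0,0],[0,0,0]],
    [0,[0,0,0],[0,0,0]]
  ]
}}

```text
time_s: 18.65
tool_pos: [0.6276, 0.2794, 0.2731]
tcp_rot: [2.802, 1.42, 0.0]
wrist_force: [0.4, -0.6, 0.5]
width: 0.0004
finger_force: 0.0
```

```bash
python3 -c "
from h import *
look('top','side')
a=phi('top')[0]
if abs(a-PHL)<.05: print(manip.finish_job())"
```

```text
top 18.65 143 (np.float64(0.6248), 'to go', np.float64(-0.0193))
side 18.7 79 (np.float64(0.6201), 'to go', np.float64(-0.0146))
tcp [0.6277 0.2794 0.2732] t 18.75 F [ 0.22 -1.09  0.44] q [-0.88  0.52  0.56  1.51 -0.28  1.2  -0.91]
tool r 0.3713 ang 1.0851 rot [2.802 1.42  0.   ]
the job is handed in; nothing more can be done
None
```

The printer head is at rest over the label, about 6 mm off centre; it stayed untouched for about 7 s (the last 5 s at a standstill) before I handed the job in at about 18.8 s.

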